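Closing-time changeover on the lamp-pack charging station

ROBOT

A 6-joint arm with a two-finger parallel gripper is mounted at the origin on a cart in front of the work surface, level with it; the furniture and walls round the work are solid. World frame = base frame: x ahead of the robot, y to its left, z up, the work surface at z = 0. Lengths are in m, angles in rad, forces in N, time in s.
With the tool pointing down it reaches from about 0.275 to 0.75 m from the base axis. Payload 10.2 kg.
Tool frame: the origin (TCP) lies midway between the tips of the shut fingers; the grasp point (between the pads) lies 19 mm behind it (env.hold_point_z is the distance from the TCP to the grasp point, in m); z points along the fingers, y is the line along which they close (so a half turn about z gives the same grasp; the last joint's range is limited). The gripper opens to 85 mm and grips with 20 to 120 N. Pads are 22 mm wide; open, the fingers measure 114 mm over their backs; the gripper's body (76 mm by 85 mm) begins 54 mm behind the grasp point. The pads swing forward as they close: fully open they stand 13 mm farther back than shut.
Start: joints at [0.914, 0.313, 1.498, -0, 1.331, -0.223], TCP at [0.221, 0.476, 0.231] pointing down, gripper open.
Joint ranges: [-2.94, 2.94], [-0.97, 2.17], [0.19, 2.56], [-1.23, 4.37], [0.02, 3.11], [-2.88, 2.88]. Speed limits (rad/s): [2.39, 2.39, 3.01, 3.14, 3.14, 3.14].

INTERFACE

Orientations are given as a unit quaternion [x, y, z, w].
In Python, from bench import env, kinematics, monitor, eyes, job gives the robot as it stands. The module is installed in compiled form; this text tells all that it offers. Calls block until the motion is done:
- env.reach(position, orientation): joint-space move of the TCP to a pose.
- env.movel(position, velocity=0.15, frame=None, guard=None): straight line of the TCP; frame=None keeps the orientation; velocity is the mean speed in m/s. With guard (N) it stops when the force on the tool has changed by that much, and returns True; else False.
- env.set_joints(angles): joint-space move.
- env.release() and env.close_gripper(effort=None): open the fingers fully, or close them until they stop; effort is the grip in N (None keeps the last).
- env.hold(seconds).
- kinematics.ik(position, orientation): joint angles nearest the present ones, or None.
- monitor.sense(): the state.
- eyes.grab_frame(name): name is "scene" or "top"; returns a dict with "frame" (480x640x3 uint8, red, green, blue), "mtx" (3x3 intrinsics, pixels), "view" (4x4, takes a point from world to camera coordinates). Camera axes: x right, y down, z forward; pixel columns grow to the right and rows downward; lengths in m; the calibration is good to about 2 mm. A picture is of the moment at which its call begins. There is no depth.
A pose or a line that the arm cannot do raises env.MotionError and nothing moves.
- job.hand_in(): hands the job in; it is judged then, once.
The state is a dict: "clock": time; "joints": joint angles; "qvel": joint speeds; "joint_efforts": joint torques, N m; "position": TCP position; "ee_rot": TCP orientation; "contact_force": force on the tool from outside, world axes, zero at the start; "ft_torque": the same for the moment, N m; "finger_gap": opening from 0.0 (shut) to 1.0 (fully open); "gripper_force": force on a finger pad.
Only numpy, scipy, OpenCV 4.12 (cv2) and the standard library are available. Lean on these libraries where they do the work, as an engineer would, in place of code of your own. Each camera call takes 0.05 s, during which the arm holds its last target. There are 200 camera calls.

TASK

It is closing time: change over the battery packs of the cordless counter lamps. First press the test button of the charging station's safety switch so that its lever drops and the station is dead; then take every charged pack off the station and set it down upright on the floor of the wooden tray, and slide every flat pack from the counter fully onto a shoe of the station until it clicks home. Last, lift the lever all the way until it stays up. Do not handle any pack while the lever is up, and leave the bell and the card terminal where they are.

Things in the scene. Friction and masses are not known exactly. Their poses are not given: they have to be found in the camera images.
- station: charging station, fixed: grey base 150 mm deep (x), 340 wide (y), 34 high; three shoes for packs, and at its left end (+y) a white safety switch with a sloping face (lever and test button). Origin: centre of its underside; x to its back, away from the robot, y left, z up. All points named here except button_top and lever_tip have these axes. Every pack is loaded with its nose to the back (+x)
- bay_1 (a point): shoe next to the switch. Point: where a pack's origin lies when home, on the deck, 34 mm above the counter. From this point, in mm: open flat deck x -70 to -14; two rails x 0 to 36: walls at y +-22.5, 9 high, mouths flared from x -14; lips reach in to y +-16, 6.5 to 9 above the deck, and hold down the pack's lugs; stop block from x 37, 24 high; nothing beside a pack stands higher than 9
- bay_2 (a point): middle shoe, 80 mm right (-y) of bay_1, same shape and axes. To load: set the pack on the open deck with its origin about 42 mm in front of this point (40 to 46), in line and nose to the back; hold it down flat and push it to the back, 5 to 10 N, till the sprung roller clicks into its notch; it rests within 2 mm of the point and stays. To unload: pull 42 mm to the front (5 to 10 N), then lift
- bay_3 (a point): right-hand shoe, 80 mm right (-y) of bay_2, same shape and axes
- detent_1 (a joint): how far the sprung steel roller in the deck of bay_1 (20 mm behind the bay's point) is pressed down, in m: 0 = fully up, 3 mm proud of the deck (shoe empty, or pack clicked home); about 0.002 to 0.003 while a pack rides on it
- detent_2 (a joint): how far the sprung steel roller in the deck of bay_2 (20 mm behind the bay's point) is pressed down, in m: 0 = fully up, 3 mm proud of the deck (shoe empty, or pack clicked home); about 0.002 to 0.003 while a pack rides on it
- detent_3 (a joint): how far the sprung steel roller in the deck of bay_3 (20 mm behind the bay's point) is pressed down, in m: 0 = fully up, 3 mm proud of the deck (shoe empty, or pack clicked home); about 0.002 to 0.003 while a pack rides on it
- test_button (a joint): round grey test button, 17 mm across, on the switch's sloping face, on the side nearer the shoes. Travel in m along the face normal: 0 = out, 0.005 = fully in. Spring of about 1 N growing to 3 N; at about 0.002 to 0.003 it trips the lever, which drops at once. Press it right in
- button_top (a point): centre of the top of the test button. The face is tilted 20 degrees: its normal leans from vertical to the station's front (-x); pressing straight down works
- switch_lever (a joint): black lever of the safety switch, rad: about 0.05 to 0.1 = up, latched (on); 1.08 = dropped to the front (off). A spring of about 0.05 N m pulls it down; it stays up only if lifted against its end stop (0), where it latches with a click; lifted less far, it drops again. Lift it by its cross grip, e.g. pushed from the front and below with shut fingers that follow its arc
- lever_tip (a point): outer end of the switch lever, 56 mm from its hinge. The lever is a bar 9 mm wide that ends in a cross grip: a smooth round bar 12 mm thick with ball ends, 24 mm long along the station's y, its middle 50 mm from the hinge; free on all sides
- lever_hinge (a point): hinge of the switch lever, just under the sloping face, 38 mm to the left (+y) of the button; the hinge line is the station's y axis. At joint value v the lever leans v - 0.17 rad from vertical to the station's front (-x)
- flat_1: black battery pack standing on the counter at the left at the start, flat, to be charged; may be absent. Origin: centre of its underside; x along its length to the nose (two brass contacts; a small light arrowhead on top points to it), z up. Body 72 (x) by 44 (y) mm, from 11 to 43 mm above the underside; 0.24 kg
- flat_2: flat pack like flat_1; may be absent. Under the body of every pack: a foot 28 mm wide (y) over the whole length; two lugs at its sides near the nose (x 8 to 34, out to y +-20, 5 mm high) that go under the shoe's lips; a notch across the foot (x 12.5 to 27.5) for the roller
- flat_3: flat pack like flat_1, standing on the counter at the left at the start; may be absent
- full_1: charged pack, same shape and axes as flat_1, at the start clicked home on the shoe bay_1; may be absent
- full_2: charged pack, same shape and axes as flat_1, at the start clicked home on the shoe bay_2; may be absent
- full_3: charged pack, same shape and axes as flat_1, at the start clicked home on the shoe bay_3; may be absent
- tray: shallow wooden tray on the counter at the right, fixed, 250 (x) by 136 (y) mm outside, walls 6 mm thick and 26 mm high, felt floor 6 mm above its origin (centre of its underside); takes three packs side by side, their lengths across it (along its y)
- card_terminal: black handheld payment terminal lying at the back left, 168x70x50 mm; origin: centre of the underside; leave it alone
- counter_bell: chromed reception bell at the front edge of the counter, 85 mm across, 59 mm high; origin: centre of the underside; leave it alone

How it is judged:
By the outcome, as a careful person would: the job done as asked, in the order asked, and still so for the second after the job is handed in, with the robot touching nothing.
Of flat_1, flat_2, flat_3 only 2 to 3 are there at a start; the rules pass over those that are not, and their reading is None.
Of full_1, full_2, full_3 only 2 to 3 are there at a start; the rules pass over those that are not, and their reading is None.
At some moment in a run one of flat_1, flat_2, flat_3 may be knocked a few centimetres aside while the robot is not near it.
Once in a run the grip may slacken for a moment while it holds something.
It also fails if it takes over 210 s, if anything falls off the work surface, if the arm or the gripper's body presses on something with over 40 N, if the wrist force passes 120 N, or if a joint passes its speed limit or range.

## Working session

There is one attempt and no reset: what is moved stays moved. The work goes in short steps, each a Python script; the robot and the scene stay as the last script left them, time stands still between calls to the robot, and variables do not carry over. Pictures are saved under pics/ and viewed, at most 14 in all, crops included, and the job is handed in when it is done.

```bash
mkdir -p pics; python3 - <<'E'
from bench import env, kinematics, monitor, eyes, job
import cv2,numpy as np
for n in("scene","top"):
    f=eyes.grab_frame(n); cv2.imwrite(f"pics/{n}0.png",f["frame"][:,:,::-1])
    print(n,f["mtx"].tolist(),np.round(f["view"],4).tolist())
s=monitor.sense();print(s["clock"],s["ee_rot"],s["position"],s["contact_force"],env.hold_point_z)
E
```

```text
scene [[496.3066964715304, 0.0, 317.30572986268976], [0.0, 496.3066964715304, 240.19683755863414], [0.0, 0.0, 1.0]] [[0.7799, -0.6259, -0.0024, -0.4299], [-0.3096, -0.3825, -0.8705, 0.2575], [0.5439, 0.6797, -0.4921, 0.9452], [0.0, 0.0, 0.0, 1.0]]
top [[610.8926981945451, 0.0, 323.26481000326464], [0.0, 610.8926981945451, 237.35705962245373], [0.0, 0.0, 1.0]] [[0.0223, -0.9997, 0.0033, -0.0208], [-0.9886, -0.0225, -0.1489, 0.5311], [0.1489, 0.0, -0.9888, 1.6241], [0.0, 0.0, 0.0, 1.0]]
0.1 [ 2.15226159e-01  9.76564072e-01 -5.02211753e-04 -2.49838333e-04] [0.22054571 0.47618475 0.23080851] [-0.64984638  0.65688252 -0.32015522] 0.0187
```

View pics/scene0.png

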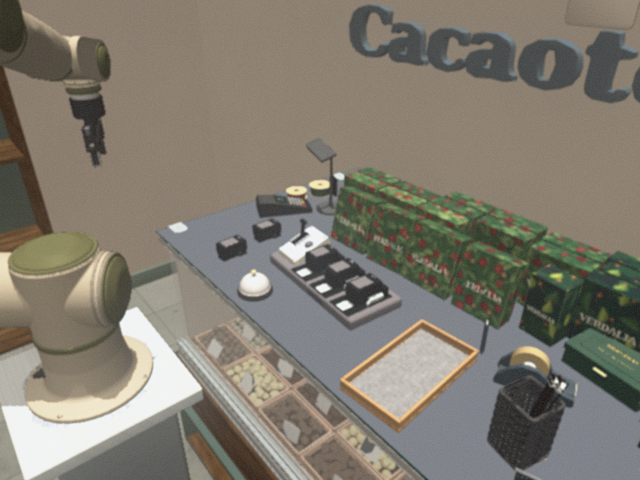

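View pics/top0.png

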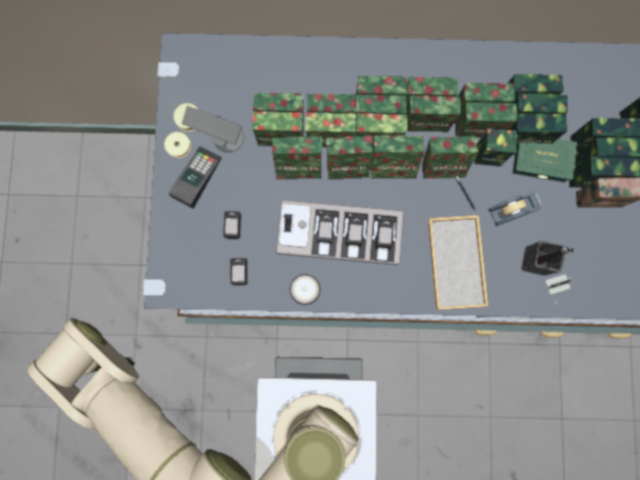

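```bash
python3 - <<'E'
import cv2
i=cv2.imread("pics/top0.png")
cv2.imwrite("pics/c1.png",cv2.resize(i[195:285,265:415],None,fx=5.33,fy=5.33,interpolation=cv2.INTER_CUBIC))
a=cv2.resize(i[205:290,210:260],None,fx=7,fy=7,interpolation=cv2.INTER_CUBIC)
b=cv2.resize(i[207:317,420:496],None,fx=5.4,fy=5.4,interpolation=cv2.INTER_CUBIC)[:595]
cv2.imwrite("pics/c2.png",cv2.hconcat([a,b])if a.shape[0]==b.shape[0] else cv2.hconcat([cv2.copyMakeBorder(a,0,600-a.shape[0],0,0,0),cv2.copyMakeBorder(b,0,600-b.shape[0],0,0,0)]))
E
```

```text
(no output)
```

View pics/c1.png

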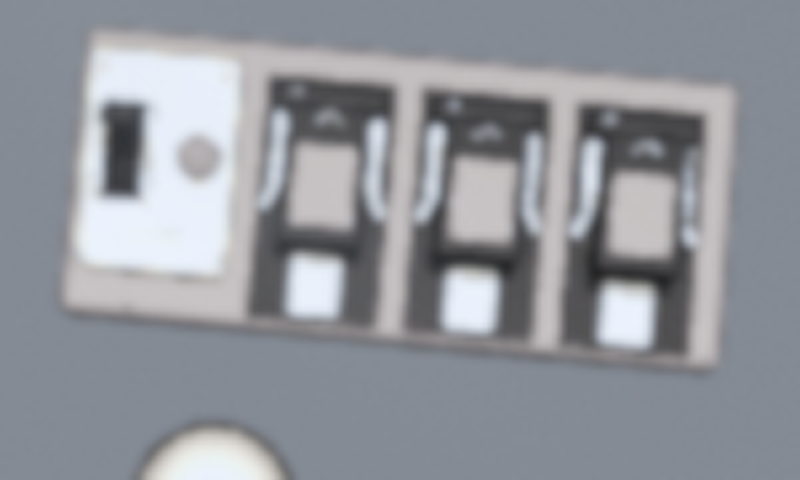

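View pics/c2.png

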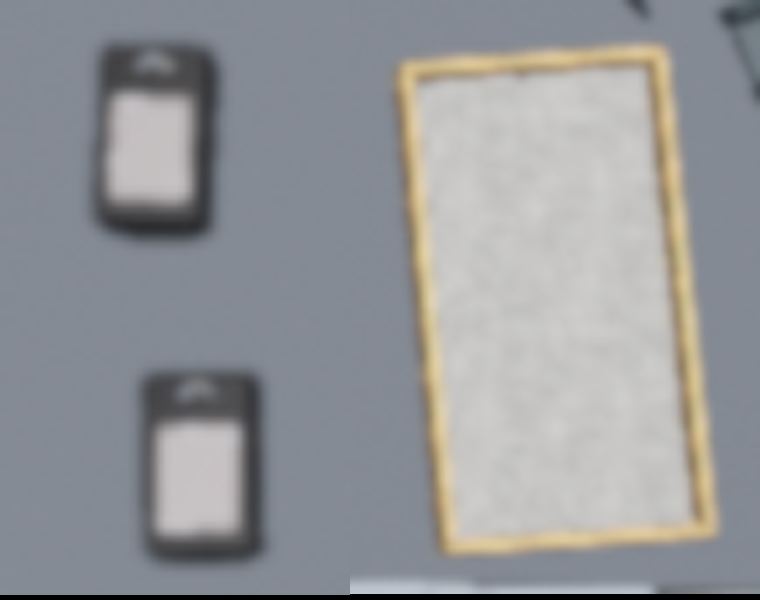

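```bash
cat > h.py <<'E'
from bench import env, kinematics, monitor, eyes, job
import cv2,numpy as np
from scipy.optimize import least_squares
from scipy.spatial.transform import Rotation as R
cams={"top":(np.array([[610.8927,0,323.2648],[0,610.8927,237.3571],[0,0,1]]),np.array([[0.0223,-0.9997,0.0033,-0.0208],[-0.9886,-0.0225,-0.1489,0.5311],[0.1489,0,-0.9888,1.6241]])),
"scene":(np.array([[496.3067,0,317.3057],[0,496.3067,240.1968],[0,0,1]]),np.array([[0.7799,-0.6259,-0.0024,-0.4299],[-0.3096,-0.3825,-0.8705,0.2575],[0.5439,0.6797,-0.4921,0.9452]]))}
def proj(c,p):
    K,V=cams[c]; q=(np.atleast_2d(p)@V[:,:3].T+V[:,3])@K.T; return q[:,:2]/q[:,2:]
def back(c,uv,z):
    K,V=cams[c]; C=-V[:,:3].T@V[:,3]
    d=np.c_[np.atleast_2d(uv),np.ones(len(np.atleast_2d(uv)))]@np.linalg.inv(K).T@V[:,:3]
    return C+d*((z-C[2])/d[:,2])[:,None]
def crop(uv,off,s): return np.array(off)+(np.array(uv,float)+.5)/s-.5
def fit(c,uv,local,z):
    "x,y,yaw of a frame whose points local (x,y) at height z appear at uv"
    P=back(c,uv,z)[:,:2]; L=np.array(local,float); a=P-P.mean(0); b=L-L.mean(0)
    t=np.arctan2((b[:,0]*a[:,1]-b[:,1]*a[:,0]).sum(),(a*b).sum()); r=np.array([[np.cos(t),-np.sin(t)],[np.sin(t),np.cos(t)]])
    o=P.mean(0)-r@L.mean(0); return np.r_[o,t],np.round((P-(L@r.T+o))*1000,1)
E
python3 - <<'E'
from h import *
for c in cams: print(c,-cams[c][1][:,:3].T@cams[c][1][:,3])
S,r=fit("top",crop([(90,32),(735,88),(716,366),(65,308)],(265,195),5.333),[(.075,.17),(.075,-.17),(-.075,-.17),(-.075,.17)],.034)
print("station",S,r.tolist())
T,r=fit("top",crop(np.array([(400,65),(665,47),(718,530),(443,552)])-[350,0],(420,207),5.4),[(.125,.068),(.125,-.068),(-.125,-.068),(-.125,.068)],.026)
print("tray",T,r.tolist())
h=[(.036,.022),(.036,-.022),(-.036,-.022),(-.036,.022)]
for n,q in(("A",[(103,45),(215,47),(208,225),(97,222)]),("B",[(145,374),(260,374),(260,550),(148,548)])):
    F,r=fit("top",crop(q,(210,205),7),h,.043); print(n,F,r.tolist())
c,s=np.cos(S[2]),np.sin(S[2]); M=np.array([[c,s],[-s,c]])
def st(u,z): return np.round(M@(back("top",crop([u],(265,195),5.333),z)[0,:2]-S[:2]),4)
for n,u,z in(("arrow1",(330,118),.077),("arrow3",(647,150),.077),("arrow2",(488,133),.077),("button",(199,157),.08),("sw corner BR",(240,60),.08),("swFR",(222,272),.05),("deckpad1",(313,318),.034),("lever",(123,150),.1)): print(n,st(u,z))
i=cv2.imread("pics/scene0.png"); cv2.imwrite("pics/c3.png",cv2.resize(i[205:325,210:370],None,fx=5,fy=5,interpolation=cv2.INTER_CUBIC))
E
```

```text
top [ 0.28368081 -0.00884401  1.68505951]
scene [-0.09909327 -0.8130331   0.68825491]
station [ 0.54915706 -0.05383254 -0.06507675] [[-2.9, -2.3], [-2.6, 3.4], [2.7, 2.9], [2.8, -3.9]]
tray [ 0.47554109 -0.37781058  0.08991407] [[-1.5, -0.2], [-1.2, -0.5], [2.3, -0.8], [0.5, 1.6]]
A [0.56268689 0.24120052 0.00617554] [[-0.9, -0.0], [-1.0, 0.2], [0.7, 0.4], [1.2, -0.5]]
B [0.435545   0.21724737 0.04076419] [[-1.8, 0.5], [-2.6, 0.1], [1.4, 0.2], [3.0, -0.8]]
arrow1 [0.0302 0.0397]
arrow3 [ 0.0279 -0.12  ]
arrow2 [ 0.0295 -0.0399]
button [0.0041 0.1032]
sw corner BR [0.0551 0.0872]
swFR [-0.0486  0.0875]
deckpad1 [-0.066   0.0397]
lever [0.0009 0.1399]
```

View pics/c3.png

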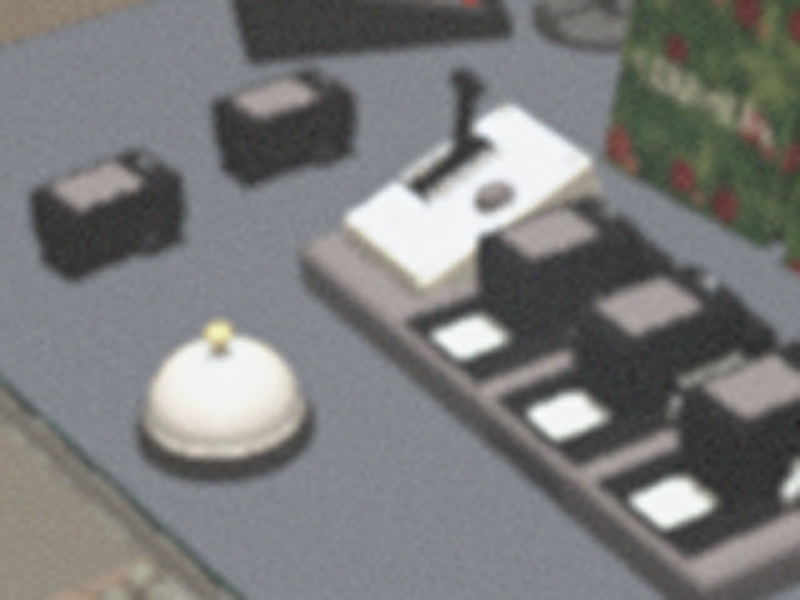

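```bash
python3 - <<'E'
from h import *
S=np.array([0.5492,-0.0538,-0.0651]); c,s=np.cos(S[2]),np.sin(S[2]); M=np.array([[c,s],[-s,c]])
loc=lambda p: np.round(np.r_[M@(p[:2]-S[:2]),p[2]],4)
def tri(a,b):
    f=lambda p: np.r_[(proj("top",p)-a)[0],(proj("scene",p)-b)[0]]
    r=least_squares(f,[.55,0,.06]); return r.x,np.round(r.fun,1)
T=lambda u:crop(u,(265,195),5.333); C=lambda u:crop(u,(210,205),5)
for n,a,b in(("button",(199,157),(493,196)),("swBR",(240,60),(590,160)),("swFR",(222,272),(425,287)),("swFL",(78,262),(347,218)),("swBL",(97,50),(512,105)),("deckpad3 FR",(652,348),(675,528)),("label1",(324,187),(550,231)),("levertop",(123,105),(466,75)),("stFL",(65,308),(305,250))):
    x,r=tri(T(a),C(b)); print(n,np.round(x,4),loc(x),r)
x,r=tri(crop((151,149),(210,205),7),C((277,97))); print("labA",x,r)
x,r=tri(crop((198,478),(210,205),7),C((97,184))); print("labB",x,r)
for n,u,o,k,z in(("arrA",(155,60),(210,205),7,.043),("labA",(151,149),(210,205),7,.043),("arrB",(198,386),(210,205),7,.043),("labB",(198,478),(210,205),7,.043)): print(n,back("top",crop([u],o,k),z)[0])
for u in((330,118),(324,187),(488,133),(483,200),(647,150),(640,215)): print(loc(back("top",T([u]),.077)[0]))
E
```

```text
button [0.5624 0.0498 0.0635] [0.0064 0.1042 0.0635] [-0.1  0.2  0.2 -0. ]
swBR [0.61   0.0302 0.0762] [0.0552 0.0878 0.0762] [-0.2  0.2  0.3 -0. ]
swFR [0.5085 0.0369 0.0367] [-0.0465  0.0878  0.0367] [ 0.1 -0.1 -0.1  0. ]
swFL [0.5119 0.1099 0.0417] [-0.0479  0.1609  0.0417] [ 0.2 -0.3 -0.4  0.1]
swBL [0.6144 0.1016 0.0769] [0.0549 0.1593 0.0769] [ 0.1 -0.2 -0.2  0. ]
deckpad3 FR [ 0.4763 -0.1844  0.0351] [-0.0643 -0.1351  0.0351] [ 0.5 -0.7 -0.7  0.1]
label1 [ 0.5468 -0.0141  0.0782] [-0.0049  0.0394  0.0782] [ 0.1 -0.1 -0.1  0. ]
levertop [0.5772 0.0871 0.1129] [0.0188 0.1424 0.1129] [-0.5  0.8  0.9 -0.1]
stFL [0.4898 0.1168 0.0276] [-0.0704  0.1664  0.0276] [ 0.2 -0.3 -0.3  0. ]
labA [0.55731401 0.24259882 0.04310211] [ 0.1 -0.1 -0.2  0. ]
labB [0.42905356 0.21895249 0.04335838] [ 0. -0. -0.  0.]
arrA [0.592164   0.24281075 0.043     ]
labA [0.55691072 0.24279647 0.043     ]
arrB [0.46461068 0.22052112 0.043     ]
labB [0.42903204 0.21898829 0.043     ]
[0.0301 0.0397 0.077 ]
[-0.0051  0.0396  0.077 ]
[ 0.0295 -0.0399  0.077 ]
[-0.0046 -0.0401  0.077 ]
[ 0.0279 -0.12    0.077 ]
[-0.0053 -0.1189  0.077 ]
```

```bash
cat >> h.py <<'E'
S=np.array([0.5492,-0.0538,-0.0651]); TR=np.array([0.4755,-0.3778,0.0899])
def W(x,y,z,F=S):
    c,s=np.cos(F[2]),np.sin(F[2]); return np.array([F[0]+c*x-s*y,F[1]+s*x+c*y,z])
def q(phi,tilt=0.):
    "tool down, closing line at world angle phi; tilt: fingers lean forward about station y (rad)"
    y=np.array([np.cos(phi),np.sin(phi),0]); z=np.array([0,0,-1.])
    r=R.from_matrix(np.c_[np.cross(y,z),y,z])
    return (R.from_rotvec(-tilt*np.array([-np.sin(S[2]),np.cos(S[2]),0]))*r).as_quat()
def qn(phi,p,tilt=0.):
    "of the two equal grasps the one nearer in joint 6"
    b=[]
    for k in(0,np.pi):
        j=kinematics.ik(list(p),list(q(phi+k,tilt)))
        if j is not None: b.append((np.abs(np.array(j)-monitor.sense()["joints"]).max()+abs(j[5]),list(q(phi+k,tilt))))
    return min(b)[1]
def shot(n,c="top",box=None,k=5):
    i=eyes.grab_frame(c)["frame"][:,:,::-1]
    if box: x,y,w,h=box; i=cv2.resize(i[y:y+h,x:x+w],None,fx=k,fy=k,interpolation=cv2.INTER_CUBIC)
    cv2.imwrite(f"pics/{n}.png",i)
def st(*m):
    s=monitor.sense(); print(*m,"t%.1f"%s["clock"],np.round(s["position"],4),"F",np.round(s["contact_force"],1),"gap %.3f gf %.1f"%(s["finger_gap"],np.max(s["gripper_force"])),flush=True)
E
python3 - <<'E'
from h import *
env.close_gripper(30)
n=np.array([-np.sin(np.radians(20)),np.cos(np.radians(20))])
B=lambda d: list(W(.0064+n[0]*d,.1042,.0635+n[1]*d))
Q=qn(S[2],B(.12),np.radians(20)); print(Q,R.from_quat(Q).as_matrix()[:,2])
env.reach(B(.10),Q); st("above")
env.movel(B(.012),.1); st("near")
print(env.movel(B(-.006),.03,guard=18)); st("pressed")
env.hold(.3); env.movel(B(.03),.1); env.movel(B(.12),.25); env.release(); st("up")
shot("p1","scene",(210,205,160,120))
E
```

```text
[np.float64(0.7186580267342884), np.float64(0.6733327193916341), np.float64(0.11872672542254692), np.float64(0.1267188000159604)] [ 0.34129566 -0.02224979 -0.93969262]
above t2.8 [0.5282 0.0527 0.1576] F [-0.3 -0.2  0.3] gap -0.002 gf 0.0
near t3.8 [0.5584 0.0501 0.0753] F [0.2 0.2 0.6] gap -0.001 gf 0.0
True
pressed t4.3 [0.5628 0.0498 0.0639] F [-8.9  0.1 15.2] gap 0.005 gf 8.4
up t6.3 [0.5214 0.0524 0.1763] F [-0.4 -0.4 -0.2] gap 0.998 gf 0.0
```

View pics/p1.png

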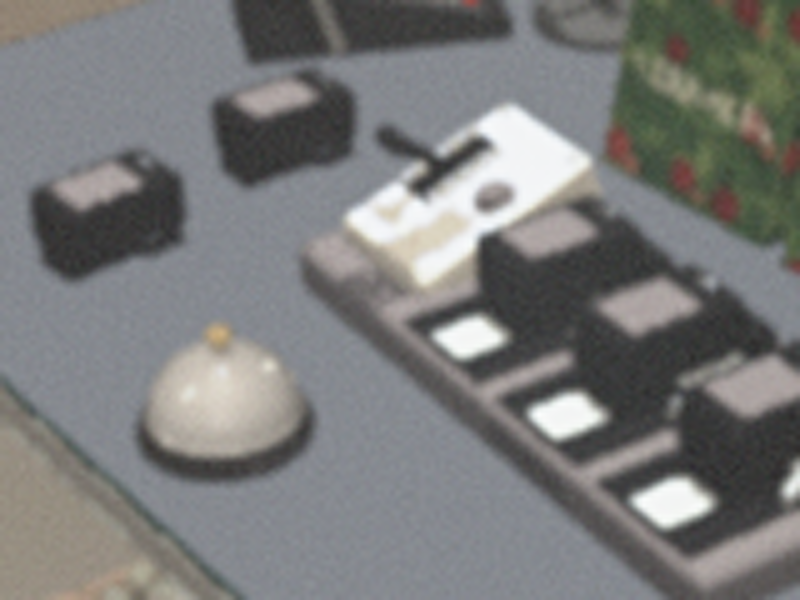

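```bash
cat >> h.py <<'E'
GX=-.018
BX=.001; BY={1:.04,2:-.04,3:-.12}
def grasp_pose(F,z,gx=GX,off=0.,k=1):
    "TCP pose to hold the pack at F=(x,y,yaw) at gx along its length; k picks the half turn"
    return list(W(gx,off,z,F)),list(q(F[2]+k*np.pi/2))
def chk(*ps):
    for p,o in ps:
        j=kinematics.ik(p,o)
        print("IK",None if j is None else np.round(j,2))
def bayF(b,dx=0.): return np.r_[W(BX+dx,BY[b],0)[:2],S[2]]
def slotF(i):
    x,y,a=[(0,.024,-np.pi/2),(-.06,-.024,np.pi/2),(.06,-.024,np.pi/2)][i]
    return np.r_[W(x,y,0,TR)[:2],TR[2]+a]
E
python3 - <<'E'
from h import *
for k in(1,-1):
    print(k); chk(grasp_pose(bayF(3),.2,k=k),grasp_pose(bayF(1),.2,k=k),grasp_pose(slotF(0),.2,k=k),grasp_pose(slotF(1),.2,k=k),grasp_pose(slotF(2),.2,k=k),grasp_pose([.5627,.2412,.006],.2,k=k),grasp_pose([.4355,.2172,.04],.2,k=k))
E
```

```text
1
IK [-0.53  0.4   1.46 -0.    1.28 -2.04]
IK [-0.24  0.36  1.52 -0.    1.27 -1.75]
IK [-0.82  0.46  1.38 -0.    1.31 -0.91]
IK [-0.99  0.5   1.31 -0.    1.33  2.06]
IK [-0.83  0.69  1.   -0.    1.46  2.22]
IK [ 0.22  0.49  1.32 -0.    1.33 -1.36]
IK [ 0.23  0.22  1.7  -0.    1.22 -1.38]
-1
IK [-0.53  0.4   1.46 -0.    1.28  1.11]
IK [-0.24  0.36  1.52 -0.    1.27  1.39]
IK [-0.82  0.46  1.38 -0.    1.31  2.23]
IK [-0.99  0.5   1.31 -0.    1.33 -1.08]
IK [-0.83  0.69  1.   -0.    1.46 -0.92]
IK [ 0.22  0.49  1.32 -0.    1.33  1.78]
IK [ 0.23  0.22  1.7  -0.    1.22  1.76]
```

```bash
cat >> h.py <<'E'
def unload(b,slot,k,gz=.008,off=-.002):
    p,o=grasp_pose(bayF(b),.034+gz,off=off,k=k)
    env.reach([p[0],p[1],.16],o); env.movel(p[:2]+[.085],.2)
    print("hit",env.movel(p,.06,guard=12)); st("down")
    env.close_gripper(60); st("closed")
    p2=p[:2]+[p[2]]; d=W(-.043,0,0)-W(0,0,0)
    env.movel(list(np.array(p2)+d),.06); st("pulled")
    env.movel(list(np.array(p2)+d+[0,0,.012]),.05); env.movel(list(np.array(p2)+d+[0,0,.12]),.2); st("lifted")
def place(slot,k,gz=.008):
    p,o=grasp_pose(slotF(slot),.006+gz,k=k)
    env.reach([p[0],p[1],.15],o); st("over")
    env.movel(p[:2]+[p[2]+.008],.2); print("touch",env.movel(p[:2]+[p[2]-.006],.03,guard=4)); st("placed")
    env.release(); env.movel(p[:2]+[.15],.25)
E
python3 - <<'E'
from h import *
unload(3,0,1)
E
```

```text
hit False
down t9.5 [ 0.5245 -0.1745  0.0422] F [ 0.3 -1.3  0.6] gap 1.003 gf 0.0
closed t9.9 [ 0.5245 -0.1744  0.0425] F [-1.5 -0.1  5.5] gap 0.505 gf 61.2
pulled t10.8 [ 0.4811 -0.1719  0.0425] F [-3.2 -0.9  9.3] gap 0.506 gf 62.1
lifted t11.9 [ 0.4808 -0.1713  0.1608] F [-0.4  0.4 -3.8] gap 0.508 gf 61.1
```

```bash
python3 - <<'E'
from h import *
place(0,1)
unload(2,1,-1)
shot("p2")
E
```

```text
over t12.9 [ 0.4717 -0.3353  0.1493] F [ 0.7  0.6 -2.8] gap 0.509 gf 61.2
touch True
placed t14.1 [ 0.4721 -0.3362  0.0145] F [-0.7  0.3  5.6] gap 0.512 gf 63.7
hit False
down t18.6 [ 0.5297 -0.0947  0.0422] F [-0.4 -0.5  0.3] gap 1.001 gf 0.0
closed t19.0 [ 0.5297 -0.0946  0.0425] F [-1.6  1.7  6.1] gap 0.509 gf 61.0
pulled t19.9 [ 0.4865 -0.092   0.0425] F [-3.6 -0.4 10.4] gap 0.510 gf 62.1
lifted t21.0 [ 0.486  -0.0916  0.1608] F [-0.7  0.4 -2.9] gap 0.506 gf 61.1
```

View pics/p2.png

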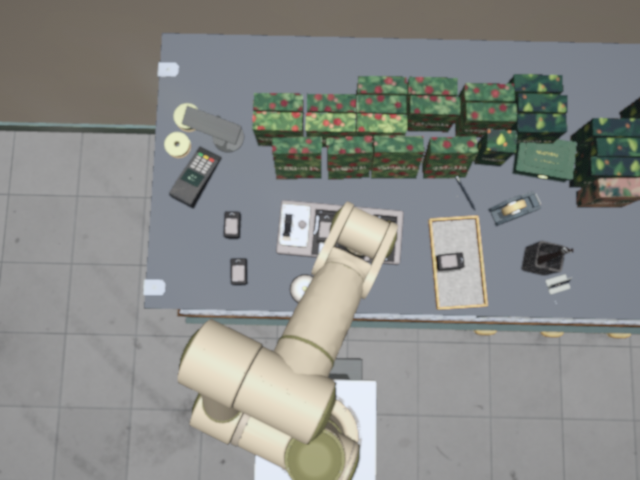

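```bash
python3 - <<'E'
from h import *
place(1,-1)
unload(1,2,-1,gz=.012)
if .4<monitor.sense()["finger_gap"]<.6: place(2,-1,gz=.012)
p,o=grasp_pose([.5627,.2412,.006],.2); env.reach(p,list(q(.006-np.pi/2))); st()
shot("p3")
E
```

```text
over t23.0 [ 0.4197 -0.4246  0.1499] F [ 0.4 -0.6 -2.4] gap 0.507 gf 60.8
touch True
placed t24.1 [ 0.4199 -0.4256  0.0145] F [-1.6  1.1  8.3] gap 0.505 gf 62.0
hit False
down t28.8 [ 0.5349 -0.0148  0.0462] F [ 0.5 -0.2  0.2] gap 1.002 gf 0.0
closed t29.2 [ 0.5349 -0.0147  0.0465] F [-2.4  0.4  6. ] gap 0.505 gf 61.2
pulled t30.1 [ 0.4917 -0.0121  0.0465] F [-2.9 -1.3  9.6] gap 0.507 gf 62.3
lifted t31.2 [ 0.4911 -0.0118  0.1647] F [ 0.4  0.2 -2.3] gap 0.507 gf 61.2
over t33.2 [ 0.5393 -0.4137  0.1498] F [ 0.4  0.2 -1.9] gap 0.508 gf 60.9
touch True
placed t34.3 [ 0.5395 -0.4148  0.0186] F [-0.6  1.   6. ] gap 0.505 gf 62.0
t37.8 [0.5449 0.2406 0.1998] F [-0.1  0.2 -0.1] gap 1.000 gf 0.0
```

View pics/p3.png

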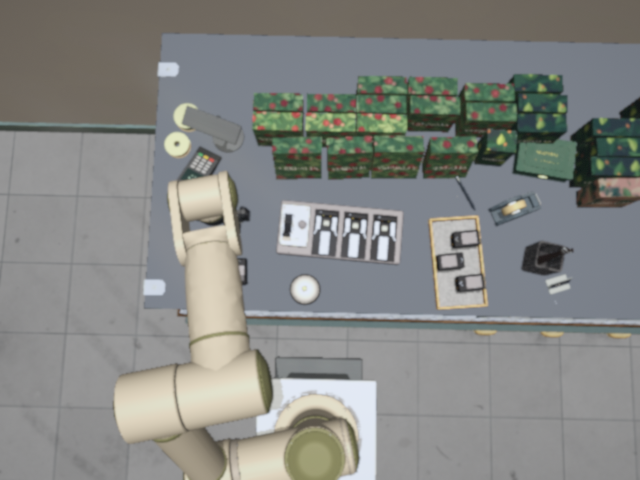

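```bash
python3 - <<'E'
from h import *
env.reach([.40,0.0,.25],list(q(S[2]-np.pi/2)))
shot("p4","top",(200,195,100,100),6); st()
E
```

```text
t39.0 [4.006e-01 4.000e-04 2.499e-01] F [-0.1  0.1  0.3] gap 1.001 gf 0.0
```

View pics/p4.png

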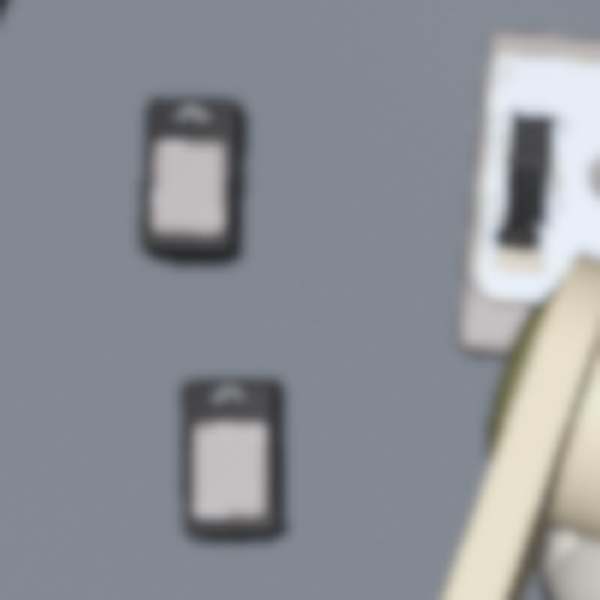

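```bash
cat >> h.py <<'E'
def pick(F,gx,gz,k=-1):
    p,o=grasp_pose(F,gz,gx=gx,k=k)
    env.reach([p[0],p[1],.16],o); env.movel(p[:2]+[.06],.25); print("hit",env.movel(p,.06,guard=10))
    env.close_gripper(80); st("closed"); env.movel(p[:2]+[.15],.25); st("lifted")
def load(b,gx,gz,k=-1):
    p,o=grasp_pose(bayF(b,-.043),.034+gz,gx=gx,k=k)
    env.reach([p[0],p[1],.16],o); env.movel(p[:2]+[p[2]+.008],.2); st("over")
    print("touch",env.movel(p[:2]+[p[2]-.005],.03,guard=4)); st("deck")
    z=monitor.sense()["position"][2]-.0005; d=W(1,0,0)-W(0,0,0)
    for dx in(.012,.024,.034,.0435,.0455):
        h=env.movel([p[0]+d[0]*dx,p[1]+d[1]*dx,z],.04,guard=28); st("push",dx,h)
E
python3 - <<'E'
from h import *
pick([.435,.2183,.042],-.010,.008)
load(3,-.010,.008)
E
```

```text
hit False
closed t42.0 [0.4254 0.218  0.0085] F [-0.7  0.7  5.3] gap 0.501 gf 81.8
lifted t42.7 [0.4242 0.2176 0.1486] F [-0.3  0.3 -3.4] gap 0.509 gf 81.1
over t44.9 [ 0.4902 -0.1701  0.051 ] F [ 0.6  0.4 -2.3] gap 0.507 gf 81.1
touch True
deck t45.2 [ 0.4904 -0.1706  0.0425] F [-1.1  0.7  5.5] gap 0.506 gf 81.8
push 0.012 False t45.7 [ 0.5023 -0.1713  0.0425] F [1.9 0.4 5.1] gap 0.504 gf 81.7
push 0.024 False t46.1 [ 0.5135 -0.1718  0.0426] F [-1.2  0.5  8.5] gap 0.506 gf 82.4
push 0.034 False t46.5 [ 0.5243 -0.1727  0.0428] F [1.9 0.1 6.5] gap 0.503 gf 82.2
push 0.0435 False t46.9 [ 0.533  -0.1732  0.0426] F [-1.2 -0.2  8. ] gap 0.507 gf 82.1
push 0.0455 False t47.2 [ 0.533  -0.1731  0.0425] F [-14.3   0.8  14.7] gap 0.502 gf 83.0
```

```bash
python3 - <<'E'
from h import *
env.release(); s=monitor.sense()["position"]; env.movel([s[0],s[1],.16],.25); st()
env.reach([.45,.1,.25],list(q(-np.pi/2))); shot("p5","top",(265,195,150,90),5.33)
E
```

```text
t48.3 [ 0.5345 -0.1729  0.1593] F [ 1.3 -0.7 -1.3] gap 1.003 gf 0.0
```

View pics/p5.png

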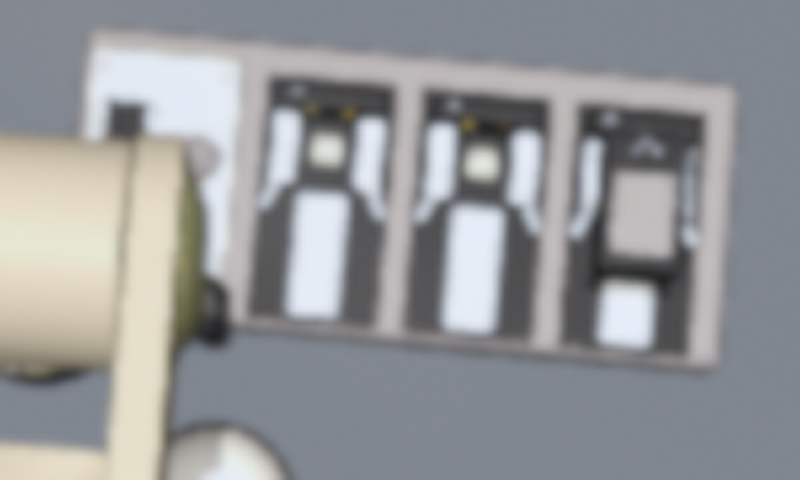

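```bash
python3 - <<'E'
from h import *
env.reach([.42,-.05,.25],list(q(-np.pi/2)))
a=cv2.imread("pics/top0.png")[207:243,218:247]; f=np.ascontiguousarray(eyes.grab_frame("top")["frame"][:,:,::-1])
r=cv2.matchTemplate(f[150:310,160:275],a,cv2.TM_CCOEFF_NORMED); _,v,_,l=cv2.minMaxLoc(r); print(v,l[0]+160-218,l[1]+150-207)
if v>.95 and abs(l[0]+160-218)+abs(l[1]+150-207)<=1:
    pick([.563,.242,.004],-.014,.012); load(1,-.014,.012)
E
```

```text
0.9998252987861633 0 0
hit False
closed t53.4 [0.5494 0.2421 0.0127] F [-0.2  1.   6. ] gap 0.506 gf 82.5
lifted t54.1 [0.5481 0.2417 0.148 ] F [-0.5  0.4 -3.3] gap 0.501 gf 81.6
over t55.8 [ 0.4967 -0.0099  0.0548] F [ 0.  -0.6 -2.1] gap 0.502 gf 81.6
touch True
deck t56.2 [ 0.4968 -0.0104  0.0466] F [-0.6 -0.5  3.8] gap 0.505 gf 82.3
push 0.012 False t56.6 [ 0.5088 -0.0112  0.0466] F [ 1.9 -0.3  5. ] gap 0.504 gf 82.3
push 0.024 False t57.1 [ 0.5197 -0.0117  0.0466] F [-3.5  0.8  9.8] gap 0.504 gf 83.3
push 0.034 False t57.5 [ 0.5306 -0.0126  0.0468] F [0.6 0.8 5.5] gap 0.501 gf 82.9
push 0.0435 False t57.9 [ 0.54   -0.0132  0.0466] F [2.2 0.  5.9] gap 0.501 gf 82.8
push 0.0455 False t58.1 [ 0.5401 -0.0131  0.0466] F [-10.5  -1.3  14.2] gap 0.504 gf 83.7
```

```bash
python3 - <<'E'
from h import *
env.release(); s=monitor.sense()["position"]; env.movel([s[0],s[1],.2],.25); env.close_gripper(30)
env.reach([.35,-.1,.25],list(q(S[2]))); st()
t=np.ascontiguousarray(eyes.grab_frame("top")["frame"][:,:,::-1]); c=np.ascontiguousarray(eyes.grab_frame("scene")["frame"][:,:,::-1])
a=cv2.resize(t[195:245,272:332],None,fx=6.6,fy=6.6,interpolation=cv2.INTER_CUBIC)
b=cv2.resize(c[215:265,270:330],None,fx=6.6,fy=6.6,interpolation=cv2.INTER_CUBIC)
cv2.imwrite("pics/p6.png",cv2.hconcat([a,b])); print(a.shape)
F=S; 
for v in(1.08,):
    for hx in(.006,.013):
        g=W(hx-.05*np.sin(v-.17),.142,.057+.05*np.cos(v-.17)); print(hx,(proj("top",g)-[272,195])*6.6,(proj("scene",g)-[270,215])*6.6+[396,0])
E
```

```text
t61.8 [ 0.3502 -0.1     0.25  ] F [0.2 0.6 0.2] gap -0.001 gf 0.0
(330, 396, 3)
0.006 [[ 91.64770074 271.99161573]] [[506.20967688 124.76069525]]
0.013 [[ 93.33030609 254.79935844]] [[521.76732695 119.67546605]]
```

View pics/p6.png

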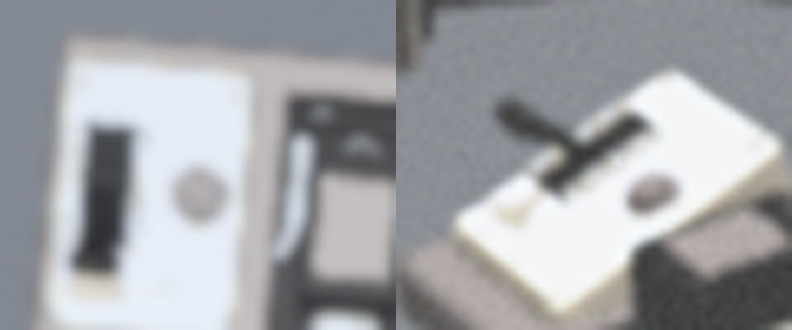

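```bash
python3 - <<'E'
from h import *
def G(th,e=0.): return list(W(.013-.05*np.sin(th)-.017+e,.142,.058+.05*np.cos(th)-.012))
o=qn(S[2]+np.pi/2,G(.91,-.03))
a=G(.91,-.04); env.reach(a[:2]+[.18],o); env.movel(a,.15); st("front")
for th in(.91,.7,.5,.3,.15,0,-.1,-.17):
    h=env.movel(G(th),.05,guard=20); st(th,h)
for e in(.002,.004,.006,.008):
    h=env.movel(G(-.17,e),.03,guard=14); st(e,h)
    if h or monitor.sense()["contact_force"][0]<-10: break
E
```

```text
front t63.7 [0.4757 0.093  0.0776] F [-0.6  0.3  0.9] gap 0.003 gf 0.0
0.91 True t64.5 [0.5123 0.0909 0.0761] F [-1.6 -0.1  0.6] gap 0.001 gf 0.6
0.7 True t64.8 [0.5169 0.0907 0.082 ] F [-4.7 -0.4  2.5] gap 0.002 gf 2.5
0.5 True t65.0 [0.5202 0.0904 0.0856] F [-6.6 -1.   5.7] gap 0.000 gf 3.2
0.3 True t65.3 [0.5222 0.0902 0.0876] F [-6.8 -1.5  6.2] gap 0.000 gf 3.5
0.15 True t65.6 [0.524  0.0901 0.0892] F [-7.9 -0.1  7.9] gap -0.002 gf 3.6
0 True t65.8 [0.5258 0.09   0.0899] F [-1.4  0.9  1. ] gap -0.000 gf 1.0
-0.1 False t66.7 [0.5592 0.0878 0.0955] F [-1.1  0.3 -1.1] gap 0.002 gf 0.5
-0.17 False t67.0 [0.561  0.0877 0.0952] F [-12.2  -0.8   6.7] gap 0.001 gf 6.1
0.002 False t67.2 [0.5618 0.0877 0.0951] F [-19.1  -0.6  10.1] gap 0.001 gf 9.6
```

```bash
python3 - <<'E'
from h import *
p=monitor.sense()["position"]; d=W(-.06,0,0)-W(0,0,0)
env.movel(list(np.array(p)+d),.1); p=monitor.sense()["position"]; env.movel([p[0],p[1],.25],.2)
env.reach([.3,-.15,.3],list(q(S[2]+np.pi/2))); st()
shot("p7","scene",(200,205,260,195),3.07)
E
```

```text
t70.1 [ 0.3004 -0.1498  0.2998] F [ 0.5  0.8 -0.5] gap 0.002 gf 0.0
```

View pics/p7.png

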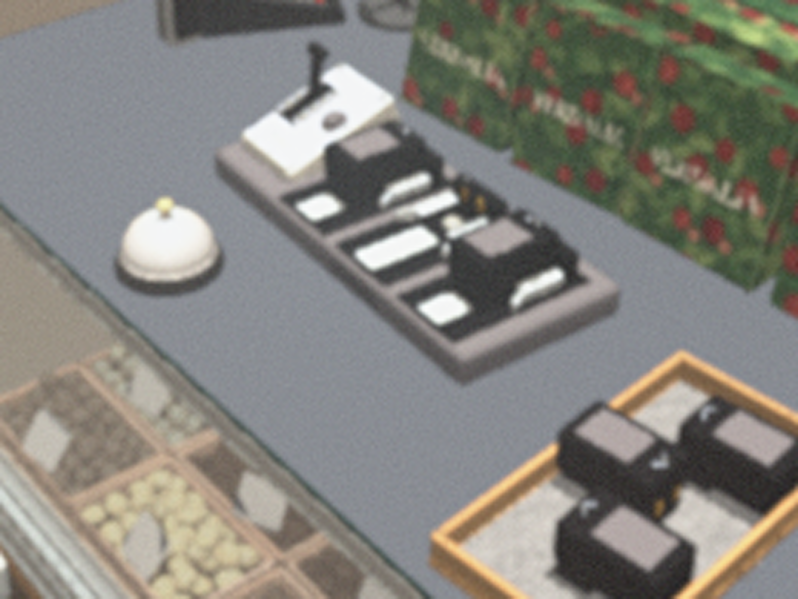

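```bash
python3 - <<'E'
from h import *
t0=cv2.imread("pics/top0.png"); f=np.ascontiguousarray(eyes.grab_frame("top")["frame"][:,:,::-1])
for n,(x,y,w,h) in dict(bay1=(316,212,22,45),bay3=(374,218,22,45),lever=(280,210,25,28)).items():
    print(n,np.abs(f[y:y+h,x:x+w].astype(int)-t0[y:y+h,x:x+w]).mean().round(2))
    r=cv2.matchTemplate(f[y-6:y+h+6,x-6:x+w+6],t0[y:y+h,x:x+w],cv2.TM_CCOEFF_NORMED); print(cv2.minMaxLoc(r)[1::2])
E
```

```text
bay1 5.69
(0.9944390058517456, (6, 6))
bay3 5.7
(0.9950722455978394, (6, 6))
lever 5.17
(0.9999458193778992, (6, 6))
```

Both packs and the lever match their starting seated and up positions in the picture, so I'm handing in.

```bash
python3 -c "
from bench import job
print(job.hand_in())"
```

```text
the job is handed in; nothing more can be done
None
```

The changeover is done and handed in: I tripped the switch first, put all three charged packs upright in the tray, loaded both flat packs home on shoes 1 and 3, and lifted the lever last, where it stays up.

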